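Pass a parts tray through the spring-gated transfer chute

TASK

Pass the tray of end caps through the chute: with a fingertip swing the spring-loaded gate arm outwards and keep holding it open while you push the tray along, until the tray's front has gone past the gate. Push the tray on until all of it is beyond the gate, lying flat in the chute, then take the hand away so that the gate springs shut behind it. Only push: do not lift or tip the tray, and leave the loose parts beside the chute where they are.

Things in the scene. Friction and masses are not known exactly. Their poses are not given: they have to be found in the camera images.
- chute: Fixed aluminium chute; sizes in mm, chute frame. Origin: on the bench, centre line, at the gate line. x = way of travel (roughly to the robot's left), y = across, to the gate's hinge side (towards the robot), z up. Floor top 6 above the bench, from x -310 (open entry) to +220. Side rails at y = +-46 (inner faces) to +-52, tops 20 above the bench. End stop face at x +212, 30 high.
- tray: Loose orange open parts tray with grey end caps fixed in it, 0.09 to 0.18 kg, on the chute floor, its front 30 to 70 mm short of the gate line. Outside of walls 156 long (its x, front at +78 faces the travel, back at -78) x 84 wide, rim 158 x 88, 42 tall, ends flat and upright; its top is 48 mm above the bench. Origin: centre of the underside.
- gate (a joint): Angle of the steel gate arm, rad: 0 shut (on its stop, arm parallel to the chute), growing to 0.6 as its far end swings outwards (chute +y). A spring pushes it shut with 0.12 N m plus 0.2 N m per rad; it never stays open by itself. The tray clears it above 0.09. Ramming the tray into the shut gate only jams. Once the tray's front is past, the tray's side keeps it open till its back has passed.
- gate_hinge (a point): Axis of the gate's upright hinge pin, 40 mm above the bench, at chute x -290, y +60 mm; knuckle 18 mm across, pin top 64 mm above the bench. From it the arm, a straight bar 290 long and 8 thick, 24 to 56 mm above the bench, runs along the chute; shut, its lane-side face lies at chute y = +50 mm. A finger can slide along that face.
- gate_end (a point): Tip of the leg turned in at the far end of the gate arm, at half its height (40 mm above the bench). The leg (8 thick, 24 to 56 mm above the bench) blocks the tray: when shut it spans chute x -8 to 0 mm and reaches in to y = +22 mm; the tip is then at x -4, y +22.
- grease_tub: Loose grease tub, 50 diameter x 46 tall, on the bench beside the chute (far side); bystander. Origin at the centre of its underside.
- end_cap: Loose grey end cap, 44 diameter x 31 tall, on the bench beside the chute (far side); bystander. Origin at the centre of its underside.
- seal_ring: Loose black seal ring, 50 outside diameter x 14 tall, on the bench beside the chute's exit part (near side); bystander. Origin at the centre of its underside.
There are look-alikes about, which are no part of the job. Of the things like the tray, leave any that is turquoise; of the rest the larger one is meant.

How it is judged:
By the outcome, as a careful person would: the job done as asked, in the order asked, and still so for the second after the job is handed in, with the robot touching nothing.
It also fails if it takes over 42 s, if anything falls off the work surface, if the arm or the gripper's body presses on something with over 40 N, if the wrist force passes 120 N, or if a joint passes its speed limit or range.

ROBOT

A 6-joint arm with a two-finger parallel gripper is mounted at the origin on a cart in front of the work surface, level with it; the furniture and walls round the work are solid. World frame = base frame: x ahead of the robot, y to its left, z up, the work surface at z = 0. Lengths are in mm, angles in rad, forces in N, time in s.
With the tool pointing down it reaches from about 325 to 900 mm from the base axis. Payload 6.1 kg.
Tool frame: the origin (TCP) lies at the very end of the fingers, on their centre line; the grasp point (between the pads) lies 19 mm behind it (grasp_offset is the distance from the TCP to the grasp point, in mm); y points along the fingers, z is the direction in which the jaws open and shut, and the axes are right-handed (so a half turn about y gives the same grasp; the last joint's range is limited). The gripper opens to 85 mm and grips with 20 to 120 N. Pads are 22 mm wide; open, the fingers measure 114 mm over their backs; the gripper's body (76 mm by 85 mm) begins 54 mm behind the grasp point. The pads swing forward as they close: fully open they stand 13 mm farther back than shut.
Start: joints at [-1.453, 0.22, 1.526, -0, 1.395, -0.126], TCP at [150.863, -606.511, 210.6] pointing down, gripper open.
Joint ranges: [-2.98, 2.98], [-0.91, 2.08], [0.09, 2.57], [-1.24, 4.39], [0.2, 2.65], [-2.68, 2.68]. Speed limits (rad/s): [2.57, 2.57, 3.01, 3.14, 3.14, 3.14].

INTERFACE

Orientations are given as a rotation vector (axis times angle).
In Python, from station import * gives the robot as it stands. The module is installed in compiled form; this text tells all that it offers.
- The arm moves only by the tool play_rows, never from a script. Its arguments are lists of equal length, an entry for each row: "twist": the turn, a rotation vector about the tool's x, y, z in rad, a list of three; "linear": the shift along the tool's x, y, z in cm, a list of three; "gripper": the opening, from 0 (shut) to 1 (fully open). In form: {"twist": [[rx, ry, rz], ...], "linear": [[x, y, z], ...], "gripper": [gripper, ...]}. A call has 1 to 8 rows; each row is the pose to reach, as a shift and turn from the pose commanded when the call began, along the tool's axes at that moment; what a row does not reach only later rows make up. A row lasts 1/12 s, in which the tool goes at most 41.7 mm and 7.16 degrees, less where a joint would pass 70% of its speed; a pose out of reach is approached as far as the arm can. A call with a gripper value outside its range is refused whole. The fingers move at their own pace and stop on an object; "squeeze" is the grip in N (left out, the last holds). Time passes only in rows, so rows that repeat a pose let the fingers close. It gives the time, the measured TCP pose, the force and the opening at its end, in the units of the state.
- sense(): the state, without advancing time (a new reading comes with each control period).
- snapshot(name): name is "scene" or "top" or "wrist"; returns the picture (384x512x3 uint8, red, green, blue); there is no depth.
- calibration(name): a dict with "fovy" (degrees; the focal length in pixels is half the picture's height over the tangent of half this angle, whatever the lens; pixels are square), "cx", "cy" (the principal point, pixels), "camera_from_world" (4x4, takes a point from world to camera coordinates). Camera axes: x right, y up, looking along -z (the intrinsics and any distortion apply to the point x, -y, -z); pixel columns grow to the right and rows downward; lengths in mm; the calibration is good to about 2 mm. A picture is of the moment at which its call begins: read the wrist's pose just before it. calibration takes no time and is no camera call; for the wrist camera it gives the pose at the moment of the call.
- finish_job(): hands the job in, once; it reports no verdict.
The state is a dict: "time": time; "joint_positions": joint angles; "dq": joint speeds; "joint_torque": joint torques, N m; "ee_pos": TCP position; "eef_rot": TCP orientation; "wrist_force": force on the tool from outside, world axes, zero at the start; "torque": the same for the moment, N m; "gripper_width": finger opening in mm.
Only numpy, scipy, OpenCV 4.12 (cv2) and the standard library are available. Lean on these libraries where they do the work, as an engineer would, in place of code of your own. Each camera call takes 0.05 s, during which the arm holds its last target. There are 200 camera calls.

## Working session

There is one attempt and no reset: what is moved stays moved. The work goes in short steps, Python scripts to look and compute and a tool call to move; the robot and the scene stay as the last step left them, time stands still between calls to the robot, and variables do not carry over. Pictures are saved under pics/ and viewed, about 8 in all and at most 12, crops included, and the job is handed in when it is done.

Besides the shell and the picture viewer there is one more tool, called after "Emit:" by a JSON object that holds its "op" and its "data". play_rows: Moves the arm, as the interface text tells. Its arguments: {"type":"object","properties":{"twist":{"type":"array"},"linear":{"type":"array"},"gripper":{"type":"array"},"squeeze":{"type":"number"}},"required":["twist","linear","gripper"]}

```bash
mkdir -p pics; python3 - <<'E'
from station import *
import cv2
s=sense();print({k:s[k] for k in ['time','ee_pos','eef_rot','gripper_width','wrist_force']})
for n in ['top','scene']:
    im=snapshot(n);cv2.imwrite(f'pics/{n}0.png',im[:,:,::-1])
    c=calibration(n);print(n,c)
a=cv2.imread('pics/top0.png');cv2.imwrite('pics/top0b.png',cv2.resize(a,(800,600)))
E
```

```text
{'time': 0.0, 'ee_pos': array([ 150.8046886 , -605.87258307,  209.50350917]), 'eef_rot': array([-0.25627962,  2.09388998, -2.08979653]), 'gripper_width': 85.08852021349483, 'wrist_force': array([ 0.35887391, -0.32796756, -0.09441759])}
top {'fovy': 49.41818447504439, 'cx': 260.9890254449405, 'cy': 184.11454022050395, 'camera_from_world': array([[-7.38943690e-02, -9.97263110e-01,  2.43151211e-03,
        -1.12794533e+02],
       [ 9.74226097e-01, -7.16658963e-02,  2.13886680e-01,
        -6.07537469e+02],
       [-2.13127039e-01,  1.81738638e-02,  9.76855453e-01,
        -9.18769736e+02],
       [ 0.00000000e+00,  0.00000000e+00,  0.00000000e+00,
         1.00000000e+00]])}
scene {'fovy': 52.67921990654594, 'cx': 258.2650399175467, 'cy': 194.88169507402313, 'camera_from_world': array([[ 4.38771350e-01, -8.98409921e-01, -1.84205604e-02,
        -4.06449837e+02],
       [ 4.13462069e-01,  1.83644100e-01,  8.91809375e-01,
        -2.91184072e+02],
       [-7.97827563e-01, -3.98916607e-01,  4.52036194e-01,
        -4.43587051e+02],
       [ 0.00000000e+00,  0.00000000e+00,  0.00000000e+00,
         1.00000000e+00]])}
```

View pics/top0b.png

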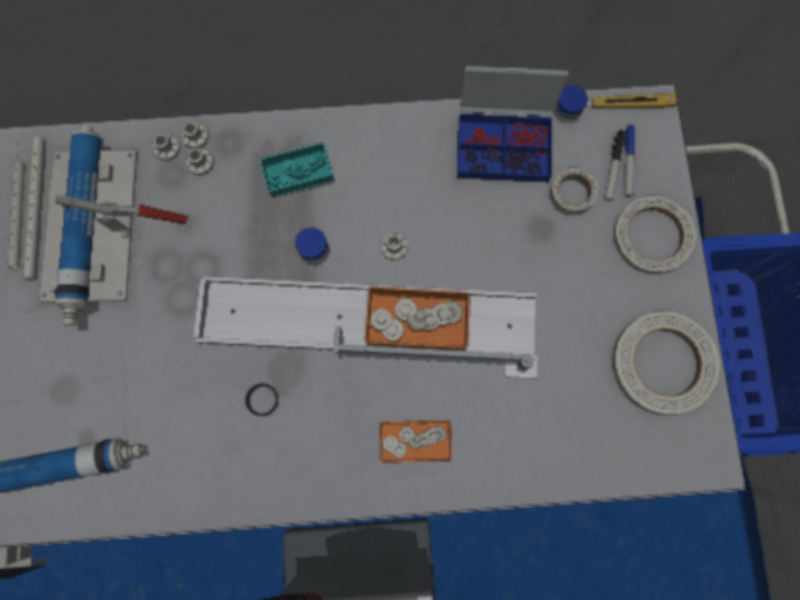

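View pics/scene0.png

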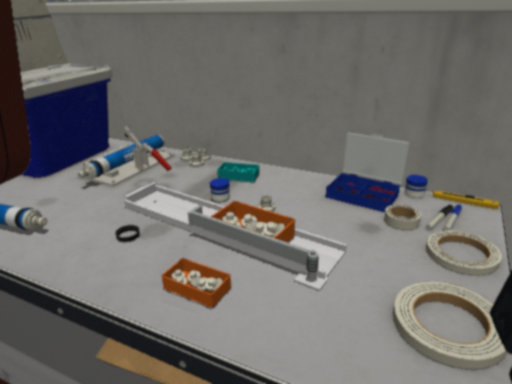

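The top view shows the orange tray in the chute (about 417,318 at 800 px), the hinge at (527,360) and the gate leg at (338,340). The smaller orange and the turquoise trays are look-alikes. Next I'll measure on a zoomed crop.

```bash
cat > h.py <<'E'
import numpy as np, cv2
from scipy.spatial.transform import Rotation as R
from station import *
def ray(c,px,z):
    f=192/np.tan(np.radians(c['fovy']/2));M=c['camera_from_world'];Rm=M[:3,:3];t=M[:3,3]
    px=np.atleast_2d(px).astype(float)
    d=np.c_[(px[:,0]-c['cx'])/f,-(px[:,1]-c['cy'])/f,-np.ones(len(px))]@Rm
    o=-Rm.T@t
    return o+d*((z-o[2])/d[:,2])[:,None]
def proj(c,P):
    f=192/np.tan(np.radians(c['fovy']/2));M=c['camera_from_world']
    q=np.atleast_2d(P)@M[:3,:3].T+M[:3,3]
    return np.c_[c['cx']+f*q[:,0]/-q[:,2],c['cy']-f*q[:,1]/-q[:,2]]
def orange(im,z,c):
    hsv=cv2.cvtColor(im,cv2.COLOR_RGB2HSV)
    m=cv2.inRange(hsv,(4,140,70),(16,255,255))
    cs,_=cv2.findContours(cv2.morphologyEx(m,cv2.MORPH_CLOSE,np.ones((5,5))),cv2.RETR_EXTERNAL,cv2.CHAIN_APPROX_NONE)
    out=[]
    for k in sorted(cs,key=cv2.contourArea)[::-1][:2]:
        w=ray(c,k[:,0,:],z)[:,:2].astype(np.float32); out.append(cv2.minAreaRect(w))
    return out
E
python3 - <<'E'
from h import *
im=snapshot('top');c=calibration('top')
print(orange(im,48,c))
cr=im[172:250,115:355,::-1];cv2.imwrite('pics/crop.png',cv2.resize(cr,None,fx=3.3,fy=3.3,interpolation=cv2.INTER_CUBIC))
E
```

```text
[((553.7872314453125, -167.84603881835938), (151.43663024902344, 85.96829986572266), 82.30403137207031), ((372.41522216796875, -150.99713134765625), (98.8341293334961, 53.42740249633789), 85.76404571533203)]
```

View pics/crop.png

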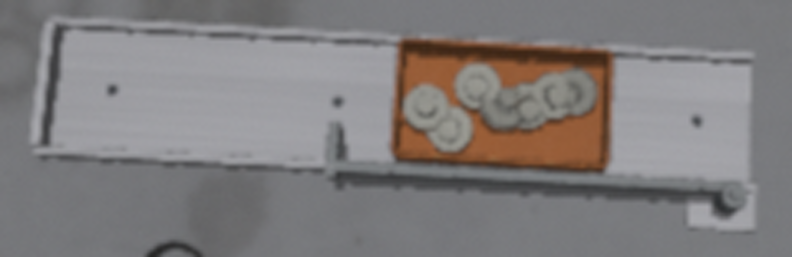

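```bash
python3 - <<'E'
from h import *
from scipy.optimize import least_squares
c=calibration('top')
D=[((50,20),30,220,-52),((35,153),30,220,52),((752,55),20,-310,-52),((733,193),64,-290,60),((334,123),56,-4,22),((330,176),56,0,58)]
W=np.array([ray(c,np.array(p)/3.3+[115-.35,172-.35],z)[0,:2] for p,z,_,_ in D]);C=np.array([(x,y) for *_,x,y in D],float)
def T(v,C): 
    a=v[2]; return v[:2]+C@np.array([[np.cos(a),np.sin(a)],[-np.sin(a),np.cos(a)]])
r=least_squares(lambda v:(T(v,C)-W).ravel(),[550,-100,1.5],loss='soft_l1',f_scale=2)
print(r.x,'\n',(T(r.x,C)-W).round(1))
v=r.x;ex=np.array([np.cos(v[2]),np.sin(v[2])]);ey=np.array([-ex[1],ex[0]])
for n,p,z in [('front far',(400,40),48),('front near',(397,160),48),('back far',(611,52),48),('back near',(606,170),48)]:
    w=ray(c,np.array(p)/3.3+[114.65,171.65],z)[0,:2]-v[:2];print(n,w@ex,w@ey)
s=sense();print(R.from_rotvec(s['eef_rot']).as_matrix().round(3))
for x in (-250,-150,50):print(x,T(v,np.array([[x,14.]])))
E
```

```text
[569.30529852 -47.39879054   1.44897855] 
 [[ 2.6  2.7]
 [-1.8  3.7]
 [ 1.  -3.4]
 [-2.1 -4.2]
 [-1.  -1.6]
 [ 1.4  2. ]]
front far -45.063177481408495 -43.24667673626145
front near -48.252302558427836 44.51877790019322
back far -198.8587781187203 -41.748552950868564
back near -197.69970844846813 44.49481252972973
[[-0.97  -0.     0.241]
 [-0.241  0.002 -0.97 ]
 [-0.    -1.    -0.002]]
-250 [[ 525.02986902 -293.84490299]]
-150 [[ 537.18154026 -194.58596442]]
50 [[561.48488274   3.93191272]]
```

```bash
cat >> h.py <<'E'
O=np.array([569.3,-47.4]);A=1.449
ex=np.array([np.cos(A),np.sin(A)]);ey=np.array([-ex[1],ex[0]])
def ch(p): d=np.asarray(p)[:2]-O; return np.array([d@ex,d@ey])
def goal(x,y,z):
    s=sense();Rc=R.from_rotvec(s['eef_rot'])
    G=R.from_matrix(np.c_[np.r_[-ex,0],[0,0,-1],np.r_[-ey,0]])
    w=np.r_[O+x*ex+y*ey,z]
    print('t',s['time'],'chute',ch(s['ee_pos']).round(1),'z',s['ee_pos'][2].round(1),'w',s['gripper_width'],'F',s['wrist_force'].round(1))
    print('twist',(Rc.inv()*G).as_rotvec().round(4),'lin cm',(Rc.inv().apply(w-s['ee_pos'])/10).round(2))
E
python3 -c "
from h import *
goal(-245,8,140)"
```

```text
t 0.15 chute [-605.3  347.5] z 209.7 w 85.51668668150688 F [ 0.3 -0.4 -0.9]
twist [ 1.2000e-03 -1.2052e+00 -1.1000e-03] lin cm [-44.59   7.01 -21.5 ]
```

Emit:
{"op": "play_rows", "data": {"twist": [[0,-1.205,0],[0,-1.205,0],[0,-1.205,0],[0,-1.205,0],[0,-1.205,0],[0,-1.205,0],[0,-1.205,0],[0,-1.205,0]], "linear": [[-44.6,7,-21.5],[-44.6,7,-21.5],[-44.6,7,-21.5],[-44.6,7,-21.5],[-44.6,7,-21.5],[-44.6,7,-21.5],[-44.6,7,-21.5],[-44.6,7,-21.5]], "gripper": [0.47,0.47,0.47,0.47,0.47,0.47,0.47,0.47]}}

```text
time: 0.82
ee_pos: [405.9, -394.0, 163.5]
eef_rot: [-1.04, 1.442, -1.441]
wrist_force: [0.5, -1.0, -0.3]
gripper_width: 40.1
```

```bash
python3 -c "
from h import *
goal(-245,8,140)"
```

```text
t 0.8167 chute [-363.9  120.1] z 163.5 w 40.08578535730177 F [ 0.5 -1.  -0.3]
twist [ 1.000e-04 -1.992e-01 -1.000e-04] lin cm [-13.87   2.35   8.63]
```

Emit:
{"op": "play_rows", "data": {"twist": [[0,-0.2,0],[0,-0.2,0],[0,-0.2,0],[0,-0.2,0],[0,-0.2,0],[0,-0.2,0],[0,-0.2,0]], "linear": [[-3,0.5,2],[-6,1,4],[-10,1.5,6],[-13.5,2.3,8.4],[-13.5,2.3,8.4],[-13.5,2.3,8.4],[-13.5,2.3,8.4]], "gripper": [0.47,0.47,0.47,0.47,0.47,0.47,0.47]}}

```text
time: 1.4
ee_pos: [527.3, -294.6, 140.4]
eef_rot: [-1.148, 1.302, -1.3]
wrist_force: [0.1, -0.8, -0.8]
gripper_width: 40.4
```

```bash
python3 - <<'E'
from h import *
goal(-245,8,140)
c=calibration('wrist');im=snapshot('wrist');cv2.imwrite('pics/w1.png',im[:,:,::-1]);print(c)
np.save('w1.npy',im)
P=[('hinge',-290,60,64),('tip',-4,22,56),('tbn',-202,44,48),('tbf',-202,-44,48),('entry n',-310,-52,20),('entry',-310,46,6)]
for n,x,y,z in P: print(n,proj(c,np.r_[O+x*ex+y*ey,z]).round(0))
E
```

```text
t 1.4 chute [-250.4   11.6] z 140.4 w 40.368213231822 F [ 0.1 -0.8 -0.8]
twist [ 0.0013 -0.0039 -0.0001] lin cm [-0.54  0.04  0.36]
{'fovy': 64.03168031518085, 'cx': 254.92644338892546, 'cy': 191.83626072282047, 'camera_from_world': array([[ 9.92173976e-01, -1.24862855e-01, -2.62795415e-04,
        -5.60381929e+02],
       [ 1.19830271e-01,  9.52771811e-01, -2.79045843e-01,
         2.34421088e+02],
       [ 3.50928447e-02,  2.76830532e-01,  9.60277746e-01,
        -2.47877572e+02],
       [ 0.00000000e+00,  0.00000000e+00,  0.00000000e+00,
         1.00000000e+00]])}
hinge [[198. 238.]]
tip [[ 236. -196.]]
tbn [[215. 131.]]
tbf [[322. 130.]]
entry n [[318. 237.]]
entry [[222. 232.]]
```

View pics/w1.png

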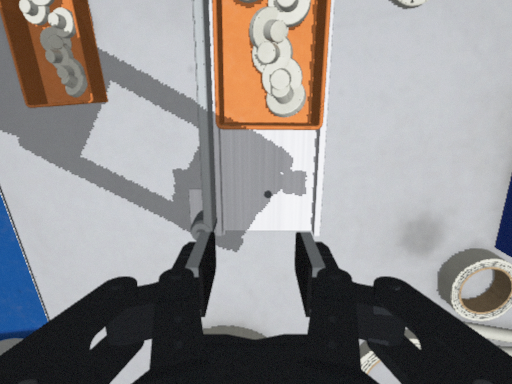

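```bash
sed -i 's/^O=.*$/O=np.array([571.0,-45.6]);A=1.449/' h.py; python3 -c "
from h import *
goal(-235,6,75)"
```

```text
t 1.45 chute [-253.3   13.4] z 140.8 w 40.38709197619933 F [-0.6  0.6  0. ]
twist [ 0.0008 -0.0054  0.0003] lin cm [-1.83  6.58  0.73]
```

Emit:
{"op": "play_rows", "data": {"twist": [[0,-0.005,0],[0,-0.005,0],[0,-0.005,0],[0,-0.005,0],[0,-0.005,0],[0,-0.005,0],[0,-0.005,0],[0,-0.005,0]], "linear": [[-0.9,1,0.4],[-1.8,2,0.7],[-1.8,3.3,0.7],[-1.8,4.6,0.7],[-1.8,6,0.7],[-1.8,6.6,0.7],[-1.8,6.6,0.7],[-1.8,6.6,0.7]], "gripper": [0.47,0.47,0.47,0.47,0.47,0.47,0.47,0.47]}}

```text
time: 2.12
ee_pos: [536.4, -277.8, 74.1]
eef_rot: [-1.149, 1.3, -1.298]
wrist_force: [-0.4, 0.3, -0.2]
gripper_width: 40.2
```

```bash
python3 - <<'E'
from h import *
goal(-235,6,23)
im=snapshot('wrist');cv2.imwrite('pics/w2.png',im[:,:,::-1])
c=calibration('wrist')
for n,x,y,z in [('tbn',-202,44,48),('tbf',-202,-44,48),('arm',-202,50,56),('arm2',-240,50,56),('frail',-240,-46,20)]: print(n,proj(c,np.r_[O+x*ex+y*ey,z]).round(0))
E
```

```text
t 2.1167 chute [-234.6    6.1] z 74.1 w 40.176673611714925 F [-0.4  0.3 -0.2]
twist [ 0.0014 -0.0005 -0.0007] lin cm [0.04 5.11 0.02]
tbn [[193. 165.]]
tbf [[333. 165.]]
arm [[180. 167.]]
arm2 [[184. 226.]]
frail [[323. 207.]]
```

View pics/w2.png

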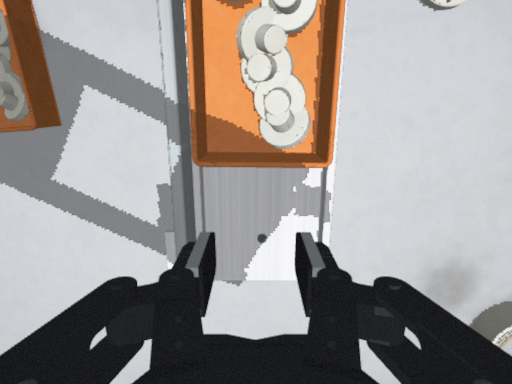

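Emit:
{"op": "play_rows", "data": {"twist": [[0,0,0],[0,0,0],[0,0,0],[0,0,0],[0,0,0],[0,0,0],[0,0,0],[0,0,0]], "linear": [[0,0.4,0.3],[0,1.2,0.3],[0,2,0.3],[0,2.8,0.3],[0,3.6,0.3],[0,4.4,0.3],[0,5.1,0.3],[0,5.1,0.3]], "gripper": [0.47,0.47,0.47,0.47,0.47,0.47,0.47,0.47]}}

```text
time: 2.83
ee_pos: [538.5, -277.3, 21.6]
eef_rot: [-1.15, 1.302, -1.296]
wrist_force: [0.1, 0.4, -0.1]
gripper_width: 40.4
```

```bash
python3 - <<'E'
from h import *
goal(-235,6,23)
im=snapshot('wrist');cv2.imwrite('pics/w3.png',im[:,:,::-1])
E
```

```text
t 2.8333 chute [-233.9    4.1] z 21.6 w 40.41249536643681 F [ 0.1  0.4 -0.1]
twist [ 0.0031 -0.0002 -0.0017] lin cm [ 0.11 -0.14 -0.19]
```

View pics/w3.png

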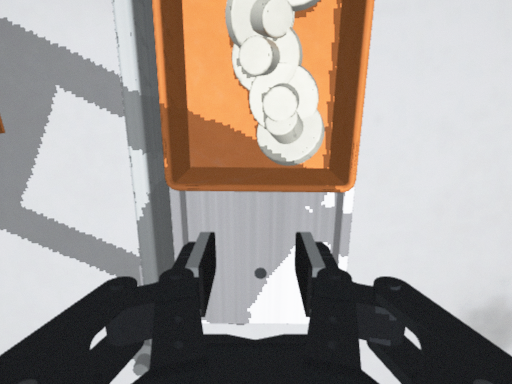

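The fingers are in the lane behind the tray (rim at row 188), and the left finger stands on the lane side of the gate arm. Next I swing the gate open.

Emit:
{"op": "play_rows", "data": {"twist": [[0,0,0],[0,0,0],[0,0,0],[0,0,0],[0,0,0],[0,0,0],[0,0,0],[0,0,0]], "linear": [[0,-0.1,-0.4],[0,-0.1,-0.8],[0,-0.1,-1.2],[0,-0.1,-1.5],[0,-0.1,-1.8],[0,-0.1,-2.15],[0,-0.1,-2.15],[0,-0.1,-2.15]], "gripper": [0.47,0.47,0.47,0.47,0.47,0.47,0.47,0.47]}}

```text
time: 3.55
ee_pos: [519.0, -275.6, 25.5]
eef_rot: [-1.148, 1.297, -1.299]
wrist_force: [3.5, 2.0, 0.1]
gripper_width: 40.4
```

```bash
python3 - <<'E'
from h import *
goal(-205,27,23)
im=snapshot('top')
cr=im[172:260,115:355,::-1];cv2.imwrite('pics/t2.png',cv2.resize(cr,None,fx=3.3,fy=3.3,interpolation=cv2.INTER_CUBIC))
E
```

```text
t 3.55 chute [-234.6   23.6] z 25.5 w 40.36620715051364 F [3.5 2.  0.1]
twist [-0.0013 -0.0004  0.0002] lin cm [-2.96  0.25 -0.34]
```

View pics/t2.png

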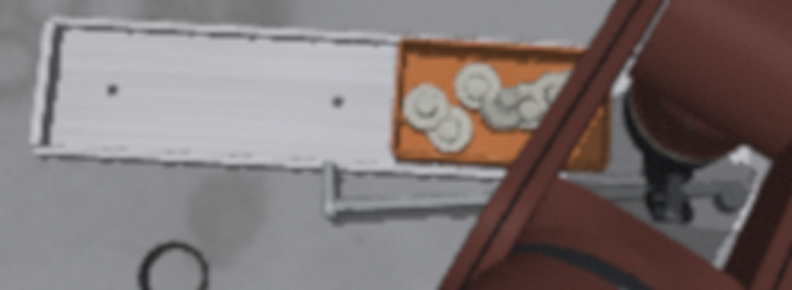

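The gate is held at about 0.11 rad: the leg tip is at crop pixel (330,165), at the rail line. I'll open it a bit more, then push.

Emit:
{"op": "play_rows", "data": {"twist": [[0,0,0],[0,0,0],[0,0,0],[0,0,0],[0,0,0],[0,0,0],[0,0,0],[0,0,0]], "linear": [[0,0.1,-0.25],[0,0.1,-0.45],[-0.5,0.1,-0.5],[-1,0.1,-0.55],[-1.5,0.1,-0.6],[-2,0.1,-0.65],[-2.5,0.1,-0.7],[-3,0.1,-0.75]], "gripper": [0.47,0.47,0.47,0.47,0.47,0.47,0.47,0.47]}}

```text
time: 4.27
ee_pos: [514.5, -244.3, 23.7]
eef_rot: [-1.15, 1.299, -1.298]
wrist_force: [3.1, -1.7, 1.4]
gripper_width: 39.9
```

```bash
python3 - <<'E'
from h import *
goal(-149,38,23)
c=calibration('top');im=snapshot('top');cv2.imwrite('pics/t3.png',im[:,:,::-1])
E
```

```text
t 4.2667 chute [-204.1   31.9] z 23.7 w 39.90477430450468 F [ 3.1 -1.7  1.4]
twist [0.0005 0.     0.0001] lin cm [-5.51  0.07 -0.61]
```

Emit:
{"op": "play_rows", "data": {"twist": [[0,0,0],[0,0,0],[0,0,0],[0,0,0],[0,0,0],[0,0,0]], "linear": [[-0.5,0,-0.06],[-1,0,-0.12],[-1.5,0,-0.18],[-2,0,-0.24],[-2.5,0,-0.3],[-2.5,0,-0.3]], "gripper": [0.47,0.47,0.47,0.47,0.47,0.47]}}

```text
time: 4.82
ee_pos: [515.0, -218.7, 24.1]
eef_rot: [-1.149, 1.298, -1.298]
wrist_force: [1.7, -0.4, 1.7]
gripper_width: 40.0
```

```bash
python3 - <<'E'
from h import *
goal(-145,39,23)
im=snapshot('top')
cr=im[172:260,115:355,::-1];cv2.imwrite('pics/t4.png',cv2.resize(cr,None,fx=3.3,fy=3.3,interpolation=cv2.INTER_CUBIC))
E
```

```text
t 4.8167 chute [-178.6   34.5] z 24.1 w 39.95759662201571 F [ 1.7 -0.4  1.7]
twist [-0.0002  0.0003 -0.0004] lin cm [-3.36  0.11 -0.45]
```

View pics/t4.png

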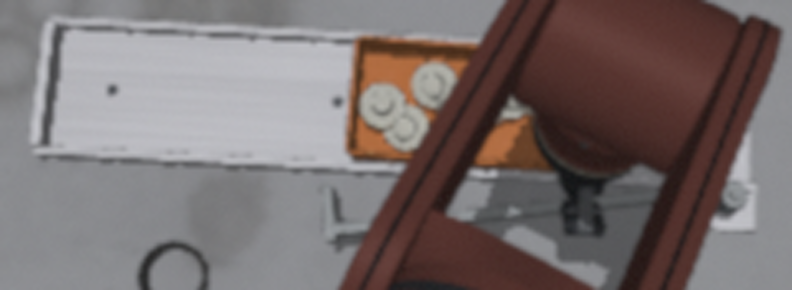

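Gate wide open, with the leg tip near (330,190). The tray front is at column 352, about 12 mm short of the gate. I push through.

Emit:
{"op": "play_rows", "data": {"twist": [[0,0,0],[0,0,0],[0,0,0],[0,0,0],[0,0,0],[0,0,0],[0,0,0],[0,0,0]], "linear": [[-0.6,0,-0.05],[-1.2,0,-0.1],[-1.8,0,-0.2],[-2.4,0,-0.25],[-3,0,-0.3],[-3.6,0,-0.35],[-4.2,0,-0.4],[-4.2,0,-0.4]], "gripper": [0.47,0.47,0.47,0.47,0.47,0.47,0.47,0.47]}}

```text
time: 5.53
ee_pos: [517.0, -177.1, 24.7]
eef_rot: [-1.148, 1.296, -1.3]
wrist_force: [2.9, -2.6, 3.6]
gripper_width: 40.2
```

```bash
python3 - <<'E'
from h import *
goal(-145,6,23)
im=snapshot('top')
cr=im[172:260,115:355,::-1];cv2.imwrite('pics/t5.png',cv2.resize(cr,None,fx=3.3,fy=3.3,interpolation=cv2.INTER_CUBIC))
E
```

```text
t 5.5333 chute [-137.1   37.6] z 24.7 w 40.18142283232127 F [ 2.9 -2.6  3.6]
twist [-0.0023  0.0003  0.0009] lin cm [0.79 0.18 3.16]
```

View pics/t5.png

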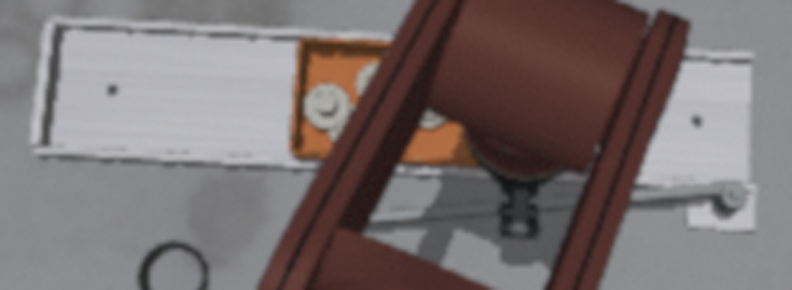

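The tray front is at column 297, about 25 mm past the gate. I'll back off a little, let the gate come gently onto the tray's side, then centre and close the fingers.

Emit:
{"op": "play_rows", "data": {"twist": [[0,0,0],[0,0,0],[0,0,0],[0,0,0],[0,0,0],[0,0,0],[0,0,0],[0,0,0]], "linear": [[0.4,0,0],[0.8,0,0.2],[0.8,0,0.6],[0.8,0,1],[0.8,0,1.5],[0.8,0,2.2],[0.8,0,3],[0.8,0,3.7]], "gripper": [0.47,0.47,0.47,0.47,0.47,0.47,0.3,0]}}

```text
time: 6.25
ee_pos: [552.5, -190.1, 23.8]
eef_rot: [-1.149, 1.299, -1.298]
wrist_force: [0.5, -0.4, 0.5]
gripper_width: 16.7
```

Emit:
{"op": "play_rows", "data": {"twist": [[0,0,0],[0,0,0],[0,0,0],[0,0,0]], "linear": [[0,0,0],[0,0,0],[0,0,0],[0,0,0]], "gripper": [0,0,0,0]}}

```text
time: 6.58
ee_pos: [551.3, -189.8, 23.7]
eef_rot: [-1.149, 1.299, -1.298]
wrist_force: [-0.5, 0.6, -0.3]
gripper_width: 0.1
```

```bash
python3 - <<'E'
from h import *
goal(30,0,23)
im=snapshot('wrist');cv2.imwrite('pics/w5.png',im[:,:,::-1])
E
```

```text
t 6.5833 chute [-145.6    2. ] z 23.7 w 0.1283431850655001 F [-0.5  0.6 -0.3]
twist [ 0.0006 -0.0002 -0.0002] lin cm [-17.56   0.08   0.2 ]
```

View pics/w5.png

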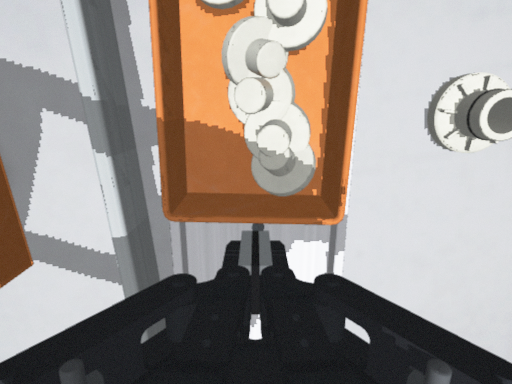

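The gate now rests on the tray's side and the shut fingers are centred behind the tray's back. I push on.

Emit:
{"op": "play_rows", "data": {"twist": [[0,0,0],[0,0,0],[0,0,0],[0,0,0],[0,0,0],[0,0,0],[0,0,0],[0,0,0]], "linear": [[-0.4,0,0.3],[-0.9,0,0.3],[-1.4,0,0.3],[-2,0,0.3],[-2.7,0,0.3],[-3.4,0,0.3],[-4.1,0,0.3],[-4.8,0,0.3]], "gripper": [0,0,0,0,0,0,0,0]}}

```text
time: 7.3
ee_pos: [560.7, -141.8, 24.0]
eef_rot: [-1.149, 1.298, -1.298]
wrist_force: [1.1, -0.9, 0.6]
gripper_width: -0.3
```

Emit:
{"op": "play_rows", "data": {"twist": [[0,0,0],[0,0,0],[0,0,0],[0,0,0],[0,0,0],[0,0,0],[0,0,0],[0,0,0]], "linear": [[-0.7,0,0],[-1.4,0,0],[-2.1,0,0],[-2.8,0,0],[-3.5,0,0],[-4.2,0,0],[-4.9,0,0],[-5.6,0,0]], "gripper": [0,0,0,0,0,0,0,0]}}

```text
time: 7.97
ee_pos: [567.5, -86.4, 24.0]
eef_rot: [-1.149, 1.298, -1.299]
wrist_force: [0.5, -2.0, 0.6]
gripper_width: -0.1
```

```bash
python3 - <<'E'
from h import *
goal(20,-2,23)
im=snapshot('wrist');cv2.imwrite('pics/w6.png',im[:,:,::-1])
E
```

```text
t 7.9667 chute [-41.   -1.5] z 24.0 w -0.1468372498605315 F [ 0.5 -2.   0.6]
twist [-0.0001 -0.0002  0.    ] lin cm [-6.1   0.1   0.05]
```

View pics/w6.png

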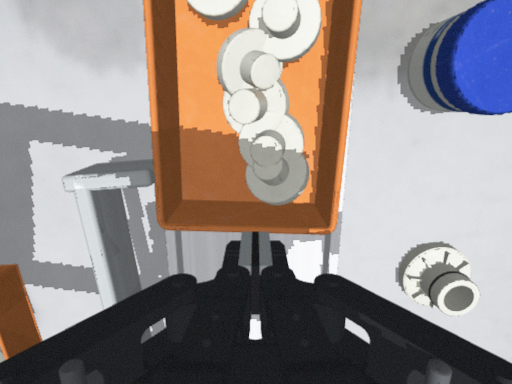

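The tray is straight and its back (row 230) is nearing the gate leg (70–150,175). Pushing on past it.

Emit:
{"op": "play_rows", "data": {"twist": [[0,0,0],[0,0,0],[0,0,0],[0,0,0],[0,0,0],[0,0,0],[0,0,0],[0,0,0]], "linear": [[-0.7,0,0],[-1.4,0,0],[-2.1,0,0],[-2.8,0,0],[-3.4,0,0],[-4,0,0],[-4.6,0,0],[-5.2,0,0]], "gripper": [0,0,0,0,0,0,0,0]}}

```text
time: 8.68
ee_pos: [573.6, -34.8, 23.8]
eef_rot: [-1.149, 1.299, -1.298]
wrist_force: [1.1, -0.6, -0.6]
gripper_width: -0.0
```

Emit:
{"op": "play_rows", "data": {"twist": [[0,0,0],[0,0,0],[0,0,0],[0,0,0],[0,0,0],[0,0,0]], "linear": [[-0.5,0,0],[-0.9,0,0],[-1.2,0,0],[-1.3,0,0],[-1,0,0],[-0.8,0,0]], "gripper": [0,0,0,0,0,0]}}

```text
time: 9.18
ee_pos: [574.7, -27.8, 23.9]
eef_rot: [-1.149, 1.298, -1.298]
wrist_force: [-0.7, -0.7, -0.9]
gripper_width: -0.0
```

```bash
python3 - <<'E'
from h import *
goal(20,-2,160)
im=snapshot('wrist');cv2.imwrite('pics/w7.png',im[:,:,::-1])
E
```

```text
t 9.1833 chute [18.1 -1.5] z 23.9 w -0.01642669021178144 F [-0.7 -0.7 -0.9]
twist [-0.  0.  0.] lin cm [ -0.19 -13.61   0.05]
```

View pics/w7.png

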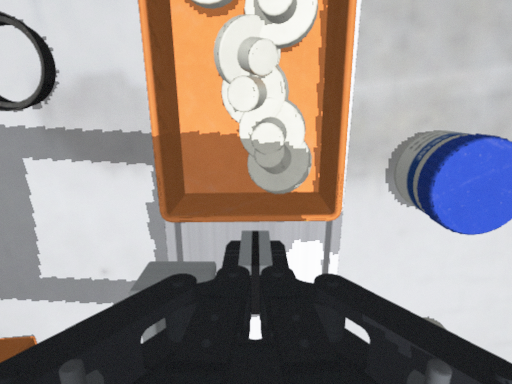

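The tray's back is well beyond the gate, and the leg has swung in behind it (130–215,265). I lift the hand away.

Emit:
{"op": "play_rows", "data": {"twist": [[0,0,0],[0,0,0],[0,0,0],[0,0,0],[0,0,0],[0,0,0],[0,0,0],[0,0,0]], "linear": [[0,-0.5,0],[0,-1.5,0],[0,-3,0],[0,-5,0],[0,-7.5,0],[0,-10.5,0],[0,-13.5,0],[0,-16,0]], "gripper": [0,0,0,0,0,0,0,0]}}

```text
time: 9.9
ee_pos: [575.3, -27.8, 187.6]
eef_rot: [-1.147, 1.296, -1.3]
wrist_force: [0.1, 0.5, -0.2]
gripper_width: -0.1
```

Emit:
{"op": "play_rows", "data": {"twist": [[0,0,0],[0,0,0],[0,0,0],[0,0,0],[0,0,0],[0,0,0],[0,0,0],[0,0,0]], "linear": [[3,-1,-2],[6,-1,-4],[10,-1,-6],[14,-1,-8],[18,-1,-10],[22,-1,-12],[26,-1,-14],[30,-1,-16]], "gripper": [0,0,0,0,0,0,0,0]}}

```text
time: 10.57
ee_pos: [388.2, -292.1, 195.4]
eef_rot: [-1.149, 1.297, -1.3]
wrist_force: [2.1, -0.6, -0.9]
gripper_width: -0.1
```

```bash
python3 - <<'E'
from h import *
goal(20,-2,160)
im=snapshot('top');c=calibration('top')
for r in orange(im,48,c): print(r, ch(r[0]))
a=im[165:285,100:360,::-1];a=cv2.resize(a,(780,360),interpolation=cv2.INTER_CUBIC)
cv2.imwrite('pics/t8.png',a)
E
```

```text
t 10.5667 chute [-266.9  151.5] z 195.4 w -0.059528979971866604 F [ 2.1 -0.6 -0.9]
twist [-0.0017 -0.0001  0.0012] lin cm [-28.7    3.53  15.34]
((582.103271484375, 64.20305633544922), (155.37818908691406, 85.46922302246094), 83.49382781982422) [110.33863106   2.3195503 ]
((372.3520202636719, -151.85057067871094), (100.545654296875, 53.42740249633789), 85.76404571533203) [-129.59828571  184.26743598]
```

I've used up my pictures, so I'll check the gate and the bystanders numerically against the first image.

```bash
python3 - <<'E'
from h import *
a=cv2.cvtColor(cv2.imread('pics/top0.png'),cv2.COLOR_BGR2GRAY);b=cv2.cvtColor(snapshot('top'),cv2.COLOR_RGB2GRAY)
c=calibration('top')
for n,x,y,z in [('leg',-4,40,56),('leg tip',-4,26,56),('arm end',-20,54,56),('arm mid',-80,54,56),('tub',None,None,None)]:
    if x is None: break
    u,v=proj(c,np.r_[O+x*ex+y*ey,z])[0].round().astype(int)
    A=a[v-5:v+6,u-5:u+6].astype(int);B=b[v-5:v+6,u-5:u+6].astype(int);print(n,(u,v),abs(A-B).mean().round(1))
    r=cv2.matchTemplate(b[v-14:v+15,u-14:u+15],a[v-7:v+8,u-7:u+8],cv2.TM_CCOEFF_NORMED);print(cv2.minMaxLoc(r)[1::2],'expect (7,7)')
d=cv2.threshold(cv2.absdiff(a,b),30,255,0)[1]
for n,(u,v) in dict(tub=(199,156),cap=(252,157),ring=(168,256)).items(): print(n,(d[v-14:v+15,u-14:u+15]>0).sum())
print(sense()['wrist_force'].round(1),sense()['time'])
E
```

```text
leg (np.int64(215), np.int64(216)) 14.7
(0.9994881749153137, (7, 7)) expect (7,7)
leg tip (np.int64(216), np.int64(210)) 16.2
(0.9994373321533203, (7, 7)) expect (7,7)
arm end (np.int64(222), np.int64(222)) 12.3
(0.9995866417884827, (7, 7)) expect (7,7)
arm mid (np.int64(247), np.int64(224)) 37.5
(0.41276678442955017, (12, 14)) expect (7,7)
tub 0
cap 0
ring 0
[1.  0.5 0.3] 10.6667
```

Emit:
{"op": "play_rows", "data": {"twist": [[0,0,0],[0,0,0],[0,0,0]], "linear": [[0,0,0],[0,0,0],[0,0,0]], "gripper": [0,0,0]}}

```text
time: 10.92
ee_pos: [390.2, -289.6, 194.3]
eef_rot: [-1.149, 1.297, -1.298]
wrist_force: [-0.5, 0.3, 0.6]
gripper_width: 0.1
```

```bash
python3 -c "
from h import *
print(finish_job())"
```

```text
the job is handed in; nothing more can be done
None
```

The tray is through the chute, the gate has shut behind it, and I handed the job in at about 11 s. I swung the gate open with the outer fingertip and held it while the other finger pushed the tray's front about 25 mm past the gate line. Then I shut the fingers, pushed the tray on at its centre and lifted the hand away.

Last checks, all from the top camera:
- **Tray:** its centre is at chute x of about +110 mm, so its back is about 32 mm beyond the gate. It lies straight with the chute. Flatness was not measured separately, but the tray was only ever pushed.
- **Gate:** the leg, its tip and the end of the arm match the first (shut) picture with no pixel shift. The mid-arm patch did not match (0.41), probably because the tray stood beside it in the first picture.
- **Bystanders:** tub, end cap and seal ring show no change from the first picture.
- **Forces:** the wrist force readings stayed at a few N.

I used all 12 pictures, so these last checks are numerical only; the final picture was not viewed.

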